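Tug the test box cover, free its bolt if caught, hold it open

TASK

The blue cover of the grey test box must be held open so that the terminal strip inside can be inspected. First, before touching the orange bolt knob on the box's right side, take the cover by its black bar handle and tug it gently upward to learn whether it is caught; if it is, slide the orange knob all the way from the front end of its slot to the rear end. Then lift the cover by the handle to about halfway upright (45 degrees or a little more) and finish while still gripping the handle and holding the cover still there; leave the loose tools lying where they are.

Things in the scene. Friction and masses are not known exactly. Their poses are not given: they have to be found in the camera images.
- test_box: Fixed grey open-topped box, 150 (x) x 170 (y) x 55 mm high, closed by the blue cover. Origin: centre of its underside on the table; x points to the rear (hinge side, away from the robot when not turned), y to its left, z up. On its right (-y) side sits a dark bolt housing, 90 (x) x 62 (y) x 34 mm high, centred 20 mm in front of the origin, whose outer face is 146 mm to the right of the origin. The box stands at different places and turned by up to 0.25 rad.
- cover (a joint): Hinge of the blue cover (156 x 176 x 6 mm, 0.28 to 0.43 kg with its handle) along the rear rim of the box, parallel to box y; 0 = shut, grows as the front edge rises, stop at 1.2 rad. It falls shut when let go. When caught, it still rises freely by about 0.05 rad (about 6 mm at the handle) and then stops hard; about 60 N on the catch would damage it. When not caught it lifts freely, needing about 3 N at the handle.
- cover_hinge (a point): Point on the hinge axis at the middle of the rear rim: in the box frame at x = +79, y = 0, z = +55.5 mm. Does not move.
- cover_handle: Black bow handle on the cover: a round bar of 10 mm diameter, 54 mm long between the axes of its two posts, parallel to box y. Origin: the middle of the bar. Fixed to the cover.
- handle_grip (a point): Middle of the handle's bar. With the cover shut it lies at x = -45, y = 0, z = +96.5 mm in the box frame, 35 mm above the cover's top face, i.e. 124 mm in front of and 41 mm above the hinge axis, about which it swings. The bar can turn between gripping fingers, so a gripper may stay pointing down throughout.
- bolt (a joint): Slide of the bolt in m: 0 = knob at the front end of its slot, 0.032 = at the rear end (box +x). Starts within 3 mm of the front end; stays where it is left; takes about 2 N to slide. The tooth inside cannot be seen and may sit either way: with the knob at the front the cover may be caught or free. A cover caught with the knob at the front is free once the knob is past 0.030; a cover free with the knob at the front may become caught if the knob is slid to the rear.
- bolt_knob (a point): Point in the orange knob, 58 mm above the table, moving with it. The knob is an upright block 16 (x) x 14 (y) mm, standing from the housing's top at 34 mm to 70 mm above the table; at the front end of the slot it lies at x = -36, y = -125 mm in the box frame, about 30 mm clear of the cover's right edge.
- cutter: Bystander: loose dark grey cutter knife, 19 x 150 x 17 mm, left of the box. Origin: centre of underside.
- spanner: Bystander: loose steel open spanner, 43 x 154 x 7 mm, right of the box. Origin: centre of underside.
- nippers: Bystander: loose side cutters with red grips, 51 x 144 x 11 mm, right of the box. Origin: centre of underside.

How it is judged:
By the outcome, as a careful person would: the job done as asked, in the order asked, and still so for the second after the job is handed in, while the arm keeps its last pose, push and grip.
It also fails if it takes over 51 s, if anything falls off the work surface, if the arm or the gripper's body presses on something with over 40 N, if the wrist force passes 120 N, or if a joint passes its speed limit or range.

ROBOT

A 6-joint arm with a two-finger parallel gripper is mounted at the origin on a cart in front of the work surface, level with it; the furniture and walls round the work are solid. World frame = base frame: x ahead of the robot, y to its left, z up, the work surface at z = 0. Lengths are in m, angles in rad, forces in N, time in s.
With the tool pointing down it reaches from about 0.25 to 0.725 m from the base axis. Payload 9.7 kg.
Tool frame: the origin (TCP) lies midway between the tips of the shut fingers; the grasp point (between the pads) lies 19 mm behind it; z points along the fingers, y is the line along which they close (so a half turn about z gives the same grasp; the last joint's range is limited). The gripper opens to 85 mm and grips with 20 to 120 N. Pads are 22 mm wide; open, the fingers measure 114 mm over their backs; the gripper's body (76 mm by 85 mm) begins 54 mm behind the grasp point. The pads swing forward as they close: fully open they stand 13 mm farther back than shut.
Start: joints at [-1.294, 0.087, 0.176, 1.66, 0, 1.571], TCP at [0.15, -0.529, 0.231] pointing down, gripper open.
Joint ranges: [-3.13, 3.13], [-0.85, 1.81], [-1.15, 1.24], [-2.2, 2.28], [-1.44, 1.52], [-3.14, 3.14]. Speed limits (rad/s): [2.22, 2.22, 2.57, 3.14, 3.14, 3.14].

INTERFACE

Orientations are given as a rotation vector (axis times angle).
In Python, from workcell import manip, eyes gives the robot as it stands. The module is installed in compiled form; this text tells all that it offers.
- The arm moves only by the shell command python3 -m pendant 'ROWS' [FORCE]. ROWS is text: rows parted by semicolons, each of 7 numbers parted by spaces: the shift along the world's x, y, z in cm, then the turn, a rotation vector about the world's x, y, z in rad, then the finger opening in cm, from 0 to 8.54. In form: dx dy dz wx wy wz gripper; .... A call has 1 to 8 rows; each row shifts and turns the commanded pose from where the row before left it; what a row does not reach is not made up. A row lasts 1/8 s, in which the tool goes at most 62.5 mm and 10.7 degrees, less where a joint would pass 70% of its speed; a pose out of reach is approached as far as the arm can. A call is refused whole if a number of a shift passes 6.25 or a number of a turn 0.188, either way. A call with a gripper value outside its range is refused whole. The fingers move at their own pace and stop on an object; FORCE is the grip in N (left out, the last holds). Time passes only in rows, so rows that do not move let the fingers close. It gives the time, the measured TCP pose, the force, the opening and the grip force at its end, in the units of the state.
- manip.sense(): the state, without advancing time (a new reading comes with each control period).
- eyes.snapshot(name): name is "side" or "top" or "wrist"; returns a dict with "frame" (400x640x3 uint8, blue, green, red), "fx", "fy", "cx", "cy" (pixels), "rvec" (rotation vector, rad) and "tvec" (3), from world to camera coordinates, as OpenCV has them. Camera axes: x right, y down, z forward; pixel columns grow to the right and rows downward; lengths in m; the calibration is good to about 2 mm. A picture is of the moment at which its call begins. There is no depth.
- manip.job_done(): hands the job in; it is judged then, once.
The state is a dict: "clock": time; "qpos": joint angles; "qvel": joint speeds; "effort": joint torques, N m; "tcp_pos": TCP position; "eef_rot": TCP orientation; "ft_force": force on the tool from outside, world axes, zero at the start; "wrist_torque": the same for the moment, N m; "finger_gap": finger opening in m; "grasp_force": force on a finger pad.
Only numpy, scipy, OpenCV 4.12 (cv2) and the standard library are available. Lean on these libraries where they do the work, as an engineer would, in place of code of your own. Each camera call takes 0.05 s, during which the arm holds its last target. There are 200 camera calls.

## Working session

There is one attempt and no reset: what is moved stays moved. The work goes in short steps, Python scripts to look and compute and a shell command to move; the robot and the scene stay as the last step left them, time stands still between calls to the robot, and variables do not carry over. Pictures are saved under pics/ and viewed, at most 10 in all, crops included, and the job is handed in when it is done.

```bash
mkdir -p pics
python3 - <<'E'
from workcell import manip, eyes
import cv2,pickle
s=manip.sense();print(s['clock'],s['tcp_pos'],s['eef_rot'],s['ft_force'],s['finger_gap'])
d={}
for n in("top","side"):
    d[n]=eyes.snapshot(n);cv2.imwrite(f'pics/{n}0.png',d[n]['frame'])
    print(n,d[n]['fx'],d[n]['tvec'],d[n]['rvec'])
pickle.dump(d,open('cams.pkl','wb'))
E
```

```text
0.0 [ 0.15024043 -0.52884101  0.23057621] [-3.11024832e+00 -4.33213983e-01  3.08935212e-04] [-0.10144226 -0.48157187 -1.55283546] 0.0852351131688896
top 422.15678498885035 [-0.08431519  0.50334535  1.24312112] [ 2.14588932 -2.2032942   0.10009999]
side 514.6641665145102 [-0.1209736   0.45887754  1.47888684] [ 1.80462363 -1.81395732  0.66864164]
```

View pics/top0.png

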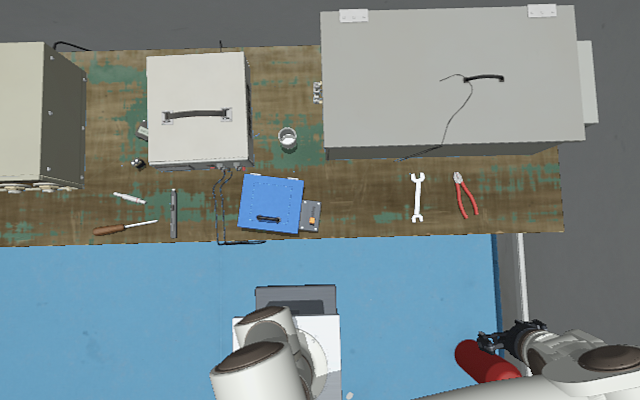

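View pics/side0.png

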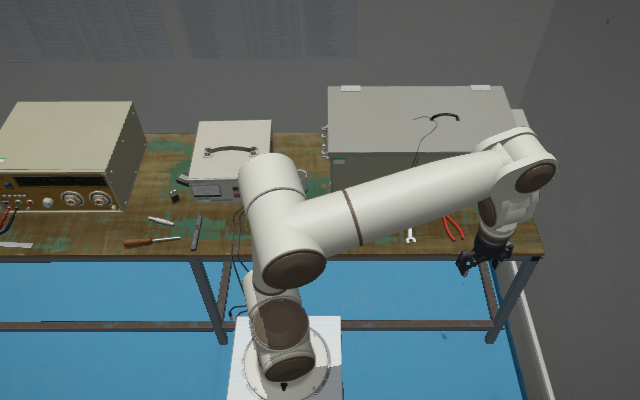

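The top view shows the blue cover around (272,205), its handle near (269,219) and the orange knob near (313,220). The tools lie clear of the box. Next I'll fit the box pose.

```bash
cat > h.py <<'E'
import numpy as np,cv2,pickle
from scipy.optimize import least_squares
def proj(c,P):
    K=np.array([[c['fx'],0,c['cx']],[0,c['fy'],c['cy']],[0,0,1]])
    return cv2.projectPoints(np.array(P,float),np.array(c['rvec']),np.array(c['tvec']),K,None)[0][:,0]
def w(p,P):
    P=np.array(P,float);c,s=np.cos(p[2]),np.sin(p[2])
    return np.c_[p[0]+c*P[:,0]-s*P[:,1],p[1]+s*P[:,0]+c*P[:,1],P[:,2]]
E
python3 - <<'E'
from h import *
c=pickle.load(open('cams.pkl','rb'))['top'];f=c['frame'].astype(int)
roi=np.zeros(f.shape[:2],bool);roi[165:238,225:330]=1
b,g,r=f[...,0],f[...,1],f[...,2]
def cen(m):
    n,l,st,ce=cv2.connectedComponentsWithStats((m&roi).astype(np.uint8));i=1+st[1:,4].argmax();return l==i,ce[i],st[i]
mb,cb,sb=cen((b>150)&(r<110)&(b-r>80)); mo,co,so=cen((r>180)&(b<100)&(r-b>90))
print(cb,sb,co,so)
hull=cv2.convexHull(np.argwhere(mb)[:,::-1].astype(np.int32))
q=cv2.boxPoints(cv2.minAreaRect(hull));print(q)
hm,hc,hs=cen((f.max(2)<70)&(np.add.outer(np.arange(400)*0,np.arange(640))<285)&(np.add.outer(np.arange(400),np.arange(640)*0)>210));print(hc,hs)
C=[[-.077,-.088,.0615],[-.077,.088,.0615],[.079,.088,.0615],[.079,-.088,.0615]]
def res(p):
    P=proj(c,w(p,C)); a=[q[np.argmin(((q-x)**2).sum(1))]-x for x in P]
    return np.r_[np.ravel(a),np.ravel(proj(c,w(p,[[-.036,-.125,.06]]))-co)*.5]
best=min((least_squares(res,[x0,.06,t]) for x0 in(.35,.45,.5) for t in(-.15,0,.15)),key=lambda s:s.cost)
p=best.x;print(p,best.cost,res(p).round(1))
for n,P in(('grip',[-.045,0,.0965]),('knob',[-.036,-.125,.058]),('hinge',[.079,0,.0555])):print(n,w(p,[P]),proj(c,w(p,[P])))
E
```

```text
[270.44734268 202.65829801] [ 237  174   67   60 3067] [243.33333333 168.66666667] [243 168   2   2   3]
[[236.75386 226.03078]
 [243.18282 172.99187]
 [303.6878  180.32579]
 [297.25885 233.3647 ]]
[263.05785124 231.2892562 ] [242 228  43   8 121]
[ 0.49354432  0.04458458 -0.10648763] 860.1788104439844 [ 3.2  4.1  3.3  1.7  4.6  1.9  5.1  4.4 32.3 23.7]
grip [[0.44879922 0.04936747 0.0965    ]] [[263.24039319 215.16600572]]
knob [[ 0.44446243 -0.07588105  0.058     ]] [[308.00817263 216.18639968]]
hinge [[0.57209683 0.03618795 0.0555    ]] [[268.80330236 173.80658141]]
```

Run:
```python
from h import *
c=pickle.load(open('cams.pkl','rb'))['top'];f=c['frame'].astype(int)
sub=f[200:235,300:325];m=(sub[...,2]-sub[...,0]>60);a=np.argwhere(m);co=a.mean(0)[::-1]+[300,200];print(len(a),co,a.min(0)+[200,300],a.max(0)+[200,300])
cv2.imwrite('pics/crop.png',cv2.resize(c['frame'][165:245,225:330],None,fx=7,fy=7,interpolation=cv2.INTER_NEAREST))
q=np.array([[236.75,226.03],[243.18,172.99],[303.69,180.33],[297.26,233.36]])+.25
C=[[-.077,.088,.0615],[.079,.088,.0615],[.079,-.088,.0615],[-.077,-.088,.0615]]
res=lambda p:np.r_[np.ravel(proj(c,w(p,C))-q),np.ravel(proj(c,w(p,[[-.036,-.125,.06]]))-co)]
s=least_squares(res,[.48,.04,-.1]);p=s.x;print(p,s.fun.round(1))
for n,P in(('grip',[-.045,0,.0965]),('knob',[-.036,-.125,.058]),('hinge',[.079,0,.0555])):print(n,w(p,[P]),proj(c,w(p,[P])))
```

```text
35 [311.68571429 219.91428571] [217 309] [223 314]
[ 0.48419667  0.03232631 -0.13862597] [-0.1  0.2  0.4  0.1 -0.3 -0.6 -0.1 -0.3  0.1  0.7]
grip [[0.43962836 0.03854452 0.0965    ]] [[267.13806994 218.32324245]]
knob [[ 0.43126922 -0.08649997  0.058     ]] [[311.77973254 220.63430545]]
hinge [[0.5624388 0.0214099 0.0555   ]] [[273.89072108 176.93279477]]
```

View pics/crop.png

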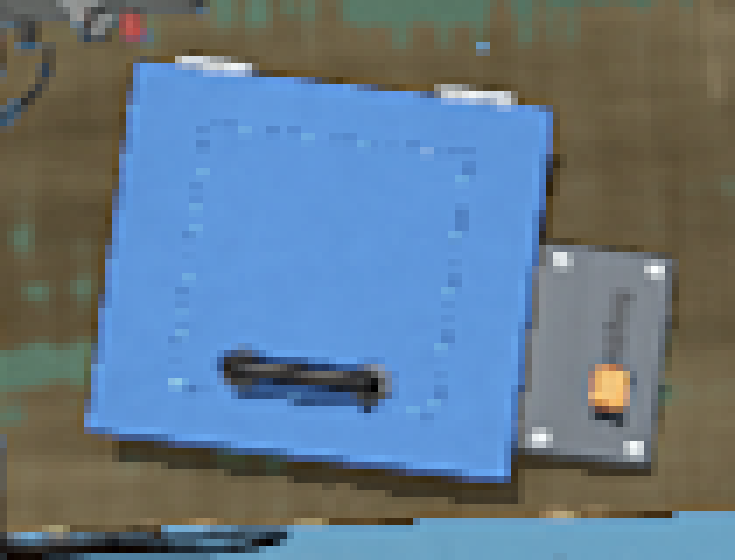

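Fit residuals are under 1 px: grip at (0.440, 0.0385), box yaw −0.139 rad. The crop shows the handle centred near (268,219), as predicted. I'll move above the handle, turning the closing line by +1.155 rad.

```bash
python3 -m pendant '2.6 4.6 0 0 0 0.15 8.5;2.6 5.2 0 0 0 0.165 8.5;2.6 5.2 0 0 0 0.165 8.5;2.6 5.2 0 0 0 0.165 8.5;2.6 5.2 0 0 0 0.165 8.5;2.6 5.2 0 0 0 0.165 8.5;2.6 5.2 0 0 0 0.165 8.5;2.6 5.2 0 0 0 0.015 8.5' 30; python3 -m pendant '2.6 5.2 0 0 0 0 8.5;2.6 5.2 0 0 0 0 8.5;2.0 3.8 0 0 0 0 8.5;0 0 0 0 0 0 8.5;0 0 0 0 0 0 8.5'
python3 - <<'E'
from h import *
from workcell import manip,eyes
from scipy.spatial.transform import Rotation as R
s=manip.sense();m=R.from_rotvec(s['eef_rot']).as_matrix();print(s['tcp_pos'],m[:,1],m[:,2],s['ft_force'],s['qpos'])
c=eyes.snapshot('wrist');cv2.imwrite('pics/w1.png',c['frame']);d=pickle.load(open('cams.pkl','rb'));d['w1']=c;pickle.dump(d,open('cams.pkl','wb'))
p=[0.48419667,0.03232631,-0.13862597]
print(proj(c,w(p,[[-.045,0,.0965],[-.045,.027,.0965],[-.045,-.027,.0965],[-.036,-.125,.07]])))
E
```

```text
clock: 1.1
tcp_pos: [0.3587, -0.1173, 0.2312]
eef_rot: [2.368, 2.064, 0.0]
ft_force: [1.8, -1.0, 0.2]
finger_gap: 0.0849
grasp_force: 0.0
clock: 1.72
tcp_pos: [0.43, 0.0228, 0.231]
eef_rot: [-2.369, -2.062, 0.001]
ft_force: [-0.2, 0.2, 0.6]
finger_gap: 0.0848
grasp_force: 0.0
[0.42998918 0.02278937 0.23098715] [ 9.90439267e-01 -1.37946804e-01 -8.58406301e-04] [-9.05242413e-04 -2.76785796e-04 -9.99999552e-01] [-0.22716243  0.22467173  0.58803371] [ 5.31014568e-02 -1.95331049e-01 -9.44285711e-02  1.67261746e+00
 -2.28348551e-04  1.76228587e+00]
[[328.90515012 170.5932576 ]
 [329.08448276 142.27412841]
 [328.73475967 197.50029023]
 [335.34189797 272.1410904 ]]
```

View pics/w1.png

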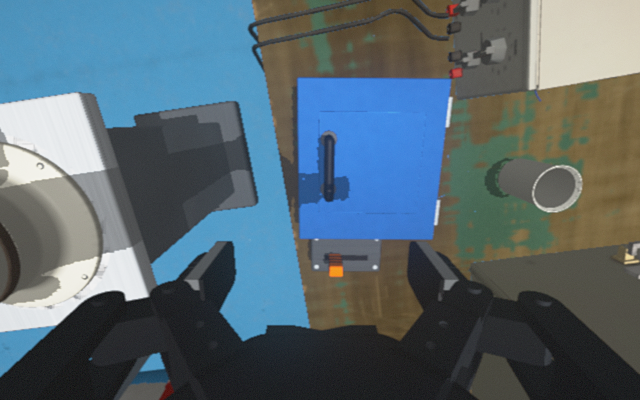

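The wrist view shows the bar centred near (329,168) and the knob near (335,271), both within about 2 px of the prediction. Descending to grip.

```bash
python3 -m pendant '1.0 1.6 -3 0 0 0 8.5;0 0 -4 0 0 0 8.5;0 0 -3 0 0 0 8.5;0 0 -2 0 0 0 8.5;0 0 -2 0 0 0 8.5;0 0 -1.2 0 0 0 8.5;0 0 0 0 0 0 8.5' 30; python3 -m pendant '0 0 0 0 0 0 2;0 0 0 0 0 0 0.5;0 0 0 0 0 0 0.5;0 0 0 0 0 0 0.5;0 0 0 0 0 0 0.5;0 0 0 0 0 0 0.5;0 0 0 0 0 0 0.5;0 0 0 0 0 0 0.5'
```

```text
clock: 2.65
tcp_pos: [0.4398, 0.0383, 0.0789]
eef_rot: [-2.371, -2.06, 0.001]
ft_force: [-0.4, -0.6, -0.1]
finger_gap: 0.085
grasp_force: 0.0
clock: 3.65
tcp_pos: [0.4397, 0.0391, 0.0794]
eef_rot: [-2.369, -2.061, 0.001]
ft_force: [-4.8, 1.3, 5.3]
finger_gap: 0.0091
grasp_force: 29.3
```

```bash
python3 -m pendant '0.07 -0.01 0.2 0 0 0 0.5;0.07 -0.01 0.2 0 0 0 0.5;0 0 0 0 0 0 0.5;0 0 0 0 0 0 0.5'; python3 -m pendant '0.07 -0.01 0.2 0 0 0 0.5;0 0 0 0 0 0 0.5;0 0 0 0 0 0 0.5';python3 -m pendant '0.07 -0.01 0.2 0 0 0 0.5;0 0 0 0 0 0 0.5;0 0 0 0 0 0 0.5'
```

```text
clock: 4.15
tcp_pos: [0.4408, 0.0389, 0.0828]
eef_rot: [-2.369, -2.061, 0.002]
ft_force: [-5.2, 2.1, -0.3]
finger_gap: 0.0086
grasp_force: 29.3
clock: 4.53
tcp_pos: [0.4414, 0.0388, 0.0847]
eef_rot: [-2.369, -2.061, 0.003]
ft_force: [-5.4, 2.2, -1.1]
finger_gap: 0.0084
grasp_force: 29.3
clock: 4.9
tcp_pos: [0.4419, 0.0387, 0.0862]
eef_rot: [-2.368, -2.061, 0.003]
ft_force: [-5.3, 2.3, -5.0]
finger_gap: 0.0087
grasp_force: 29.6
```

```bash
python3 -m pendant '0.03 0 0.1 0 0 0 0.5;0 0 0 0 0 0 0.5;0 0 0 0 0 0 0.5'; python3 -m pendant '0.03 0 0.1 0 0 0 0.5;0 0 0 0 0 0 0.5;0 0 0 0 0 0 0.5'
```

```text
clock: 5.28
tcp_pos: [0.4421, 0.0387, 0.0867]
eef_rot: [-2.368, -2.06, 0.004]
ft_force: [-5.2, 3.4, -13.5]
finger_gap: 0.0088
grasp_force: 29.2
clock: 5.65
tcp_pos: [0.4423, 0.0386, 0.0873]
eef_rot: [-2.368, -2.06, 0.005]
ft_force: [-3.4, 3.1, -24.4]
finger_gap: 0.0081
grasp_force: 28.8
```

The cover is caught: 24 N hard stop after about 7–8 mm. I'll lower it, release it and go to the knob.

```bash
python3 -m pendant '-0.06 0 -0.2 0 0 0 0.5;-0.14 0.02 -0.4 0 0 0 0.5;-0.14 0.02 -0.4 0 0 0 0.5;0 0 0 0 0 0 0.5;0 0 0 0 0 0 8.5;0 0 0 0 0 0 8.5;0 0 0 0 0 0 8.5;0 0 0 0 0 0 8.5'; python3 -m pendant '0 0 0 0 0 0 8.5;0 0 0 0 0 0 8.5;0 0 2 0 0 0 8.5;0 0 3 0 0 0 8.5;0 0 2 0 0 0 8.5;0 0 0 0 0 0 8.5'
python3 - <<'E'
from workcell import manip
import numpy as np
s=manip.sense();print(s['tcp_pos'],s['finger_gap'],(np.array([.4313,-.0865,.044])-s['tcp_pos'])*100)
E
```

```text
clock: 6.65
tcp_pos: [0.4407, 0.0389, 0.0796]
eef_rot: [2.37, 2.061, 0.001]
ft_force: [0.2, -0.3, 0.0]
finger_gap: 0.0799
grasp_force: 0.0
clock: 7.4
tcp_pos: [0.4411, 0.039, 0.1504]
eef_rot: [2.369, 2.061, 0.003]
ft_force: [0.1, -0.5, -0.8]
finger_gap: 0.0851
grasp_force: 0.0
[0.44105867 0.03901314 0.15044112] 0.08512211560778662 [ -0.97586707 -12.55131441 -10.64411163]
```

```bash
python3 -m pendant '-0.3 -4.2 0 0 0 0 8.5;-0.3 -4.2 0 0 0 0 8.5;-0.3 -4.2 0 0 0 0 8.5;0 0 -3.5 0 0 0 8.5;0 0 -3.0 0 0 0 8.5;0 0 -2.5 0 0 0 8.5;0 0 -1.6 0 0 0 8.5;0 0 0 0 0 0 8.5'; python3 -m pendant '0 0 0 0 0 0 1;0 0 0 0 0 0 1;0 0 0 0 0 0 1;0 0 0 0 0 0 1;0 0 0 0 0 0 1;0 0 0 0 0 0 1;0 0 0 0 0 0 1'
```

```text
clock: 8.4
tcp_pos: [0.4304, -0.0868, 0.0419]
eef_rot: [-2.369, -2.061, 0.002]
ft_force: [0.3, -0.0, 0.6]
finger_gap: 0.0851
grasp_force: 0.0
clock: 9.28
tcp_pos: [0.4316, -0.0871, 0.0437]
eef_rot: [2.37, 2.061, 0.001]
ft_force: [-1.2, 0.2, 6.0]
finger_gap: 0.0153
grasp_force: 33.6
```

```bash
python3 -m pendant '0.5 -0.07 0 0 0 0 1;0.5 -0.07 0 0 0 0 1;0.5 -0.07 0 0 0 0 1;0.5 -0.07 0 0 0 0 1;0.5 -0.07 0 0 0 0 1;0.4 -0.055 0 0 0 0 1;0 0 0 0 0 0 1'; python3 -m pendant '0.2 -0.03 0 0 0 0 1;0 0 0 0 0 0 1;0 0 0 0 0 0 1';python3 -m pendant '0.1 -0.015 0 0 0 0 1;0 0 0 0 0 0 1;0 0 0 0 0 0 1'
```

```text
clock: 10.15
tcp_pos: [0.4609, -0.0914, 0.0437]
eef_rot: [2.37, 2.061, 0.001]
ft_force: [-0.0, -0.8, 4.8]
finger_gap: 0.0156
grasp_force: 33.7
clock: 10.52
tcp_pos: [0.462, -0.0916, 0.0437]
eef_rot: [-2.37, -2.062, 0.001]
ft_force: [-4.5, 0.2, 8.4]
finger_gap: 0.0153
grasp_force: 34.1
clock: 10.9
tcp_pos: [0.462, -0.0916, 0.0437]
eef_rot: [-2.369, -2.061, 0.003]
ft_force: [-9.6, -0.8, 11.4]
finger_gap: 0.0154
grasp_force: 34.6
```

```bash
python3 -m pendant '0.2 -0.03 0 0 0 0 1;0 0 0 0 0 0 1;0 0 0 0 0 0 1'; python3 -m pendant '0 0 0 0 0 0 8.5;0 0 0 0 0 0 8.5;0 0 0 0 0 0 8.5;0 0 0 0 0 0 8.5;0 0 0 0 0 0 8.5;0 0 3 0 0 0 8.5;0 0 4 0 0 0 8.5;0 0 3.6 0 0 0 8.5'; python3 -m pendant '0 0 0 0 0 0 8.5;0 0 0 0 0 0 8.5'
python3 - <<'E'
from h import *
from workcell import manip,eyes
s=manip.sense();print(s['tcp_pos'],(np.array([.440,.0386,.079])-s['tcp_pos'])*100)
c=eyes.snapshot('wrist');cv2.imwrite('pics/w2.png',c['frame'])
p=[0.48419667,0.03232631,-0.13862597]
print(proj(c,w(p,[[-.045,0,.0965],[-.036,-.125,.07],[-.004,-.125,.07]])))
E
```

```text
clock: 11.28
tcp_pos: [0.4623, -0.0916, 0.0436]
eef_rot: [-2.368, -2.059, 0.006]
ft_force: [-19.6, 1.7, 18.8]
finger_gap: 0.0152
grasp_force: 35.5
clock: 12.28
tcp_pos: [0.4653, -0.0918, 0.1506]
eef_rot: [2.37, 2.062, 0.0]
ft_force: [0.5, -0.3, 0.1]
finger_gap: 0.0849
grasp_force: 0.0
clock: 12.52
tcp_pos: [0.4651, -0.0918, 0.1486]
eef_rot: [-2.37, -2.061, 0.001]
ft_force: [0.2, -0.8, -1.4]
finger_gap: 0.0847
grasp_force: 0.0
[ 0.46514268 -0.09183874  0.14860499] [-2.51426769 13.04387402 -6.96049881]
[[248.17138083  14.82920088]
 [278.2406325  203.63831653]
 [318.46123461 203.5758083 ]]
```

View pics/w2.png

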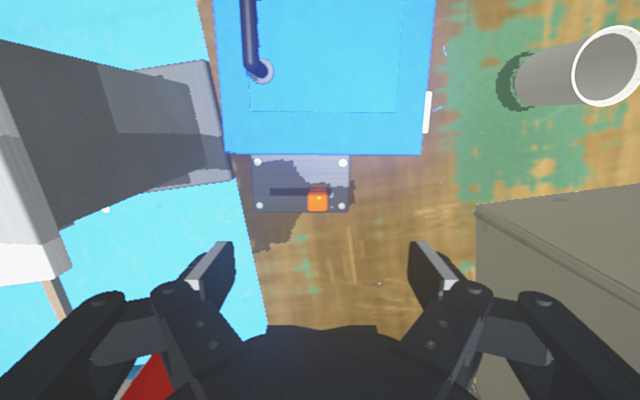

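The wrist view shows the knob at about (318,202), which matches the rear-end prediction (318,204). Going back to the handle.

```bash
python3 -m pendant '-0.6 3.2 0 0 0 0 8.5;-0.7 3.3 0 0 0 0 8.5;-0.6 3.3 0 0 0 0 8.5;-0.6 3.2 0 0 0 0 8.5;0 0 -2.5 0 0 0 8.5;0 0 -2.5 0 0 0 8.5;0 0 -2 0 0 0 8.5;0 0 0 0 0 0 8.5' 40; python3 -m pendant '0 0 0 0 0 0 0.5;0 0 0 0 0 0 0.5;0 0 0 0 0 0 0.5;0 0 0 0 0 0 0.5;0 0 0 0 0 0 0.5;0 0 0 0 0 0 0.5;0 0 0 0 0 0 0.5;0 0 0 0 0 0 0.5'
python3 - <<'E'
import numpy as np
p=[0.48419667,0.03232631,-0.13862597];x=np.array([np.cos(p[2]),np.sin(p[2])])
L=np.hypot(.124,.041);a0=np.arctan2(.041,.124)
for t in np.arange(0,.9,.085):
    d=-L*np.cos(a0+t)+.124; z=L*np.sin(a0+t)-.041
    print(round(t,3),(d*x*100).round(2),round(z*100,2))
E
```

```text
clock: 13.58
tcp_pos: [0.4387, 0.038, 0.077]
eef_rot: [-2.368, -2.06, 0.006]
ft_force: [0.5, 0.9, 0.3]
finger_gap: 0.0852
grasp_force: 0.0
clock: 14.58
tcp_pos: [0.4395, 0.0383, 0.0796]
eef_rot: [-2.369, -2.061, 0.001]
ft_force: [-5.7, 0.6, 5.9]
finger_gap: 0.0082
grasp_force: 39.0
0.0 [ 0. -0.] 0.0
0.085 [ 0.39 -0.05] 1.04
0.17 [ 0.86 -0.12] 2.04
0.255 [ 1.42 -0.2 ] 3.0
0.34 [ 2.06 -0.29] 3.9
0.425 [ 2.77 -0.39] 4.75
0.51 [ 3.55 -0.49] 5.53
0.595 [ 4.39 -0.61] 6.25
0.68 [ 5.28 -0.74] 6.89
0.765 [ 6.23 -0.87] 7.45
0.85 [ 7.23 -1.01] 7.92
```

```bash
python3 -m pendant '0.19 -0.02 0.52 0 0 0 0.5;0.2 -0.03 0.52 0 0 0 0.5;0 0 0 0 0 0 0.5'; python3 -m pendant '0 0 0 0 0 0 0.5'
```

```text
clock: 14.95
tcp_pos: [0.4431, 0.0377, 0.0896]
eef_rot: [-2.369, -2.061, 0.003]
ft_force: [-6.6, 1.4, 0.5]
finger_gap: 0.0085
grasp_force: 39.1
clock: 15.08
tcp_pos: [0.4431, 0.0377, 0.0894]
eef_rot: [-2.369, -2.061, 0.003]
ft_force: [-7.1, 0.6, -0.6]
finger_gap: 0.0083
grasp_force: 39.1
```

Past 9.8 mm with no load, so the cover is free. Continuing along the arc.

```bash
python3 -m pendant '0.23 -0.03 0.5 0 0 0 0.5;0.24 -0.04 0.5 0 0 0 0.5;0.28 -0.04 0.48 0 0 0 0.5;0.28 -0.04 0.48 0 0 0 0.5;0.32 -0.04 0.45 0 0 0 0.5;0.32 -0.05 0.45 0 0 0 0.5;0.35 -0.05 0.43 0 0 0 0.5;0.36 -0.05 0.42 0 0 0 0.5'; python3 -m pendant '0 0 0 0 0 0 0.5;0.39 -0.05 0.39 0 0 0 0.5;0.39 -0.05 0.39 0 0 0 0.5;0 0 0 0 0 0 0.5'
```

```text
clock: 16.08
tcp_pos: [0.4657, 0.0344, 0.127]
eef_rot: [-2.367, -2.06, 0.005]
ft_force: [-15.2, 2.2, 8.7]
finger_gap: 0.0084
grasp_force: 39.1
clock: 16.58
tcp_pos: [0.4737, 0.0332, 0.1356]
eef_rot: [-2.368, -2.06, 0.004]
ft_force: [-17.7, 0.5, 13.5]
finger_gap: 0.0084
grasp_force: 39.6
```

```bash
python3 -m pendant '-0.12 0.02 0.13 0 0 0 0.5;0 0 0 0 0 0 0.5;0 0 0 0 0 0 0.5'; python3 -m pendant '0.42 -0.06 0.36 0 0 0 0.5;0.42 -0.06 0.36 0 0 0 0.5;0.44 -0.06 0.33 0 0 0 0.5;0.44 -0.06 0.33 0 0 0 0.5;0 0 0 0 0 0 0.5;0 0 0 0 0 0 0.5'
```

```text
clock: 16.95
tcp_pos: [0.4737, 0.0333, 0.1359]
eef_rot: [-2.37, -2.061, 0.003]
ft_force: [-6.7, -1.2, 2.8]
finger_gap: 0.0082
grasp_force: 39.7
clock: 17.7
tcp_pos: [0.4912, 0.0307, 0.1506]
eef_rot: [-2.371, -2.061, 0.002]
ft_force: [-9.9, -1.3, 8.3]
finger_gap: 0.0086
grasp_force: 39.5
```

```bash
python3 -m pendant '0.4 -0.06 0.36 0 0 0 0.5;0.48 -0.07 0.28 0 0 0 0.5;0.48 -0.07 0.26 0 0 0 0.5;0.5 -0.07 0.24 0 0 0 0.5;0 0 0 0 0 0 0.5;0 0 0 0 0 0 0.5'; python3 -m pendant '0.2 -0.03 0.1 0 0 0 0.5;0 0 0 0 0 0 0.5;0 0 0 0 0 0 0.5;0 0 0 0 0 0 0.5'
python3 - <<'E'
from h import *
from workcell import manip,eyes
s=manip.sense();P=s['tcp_pos'];print(P,s['qvel'],s['ft_force'],s['grasp_force'],s['clock'])
h=np.array([.5624388,.0214099,.0555]);x=np.array([np.cos(.13863),-np.sin(.13863)])
d=(P[:2]-h[:2])@x;z=P[2]+.0175-h[2];print('angle',np.arctan2(z,-d)-np.arctan2(.041,.124),np.hypot(d,z))
c=eyes.snapshot('side');cv2.imwrite('pics/s3.png',cv2.resize(c['frame'][60:260,160:440],None,fx=2.5,fy=2.5))
E
```

```text
clock: 18.45
tcp_pos: [0.5102, 0.0279, 0.1619]
eef_rot: [2.37, 2.061, -0.001]
ft_force: [-6.0, -1.9, 5.3]
finger_gap: 0.0086
grasp_force: 39.3
clock: 18.95
tcp_pos: [0.5121, 0.0276, 0.1627]
eef_rot: [2.37, 2.061, -0.001]
ft_force: [-6.3, -2.0, 4.7]
finger_gap: 0.0083
grasp_force: 39.2
[0.51208521 0.02764741 0.16269744] [-0.00094781 -0.00086997  0.00104506  0.00037175  0.00083048  0.00201114] [-6.26338206 -1.98622825  4.66828705] 39.20443832874298 18.95
angle 0.8650743261256317 0.13462255989144944
```

View pics/s3.png

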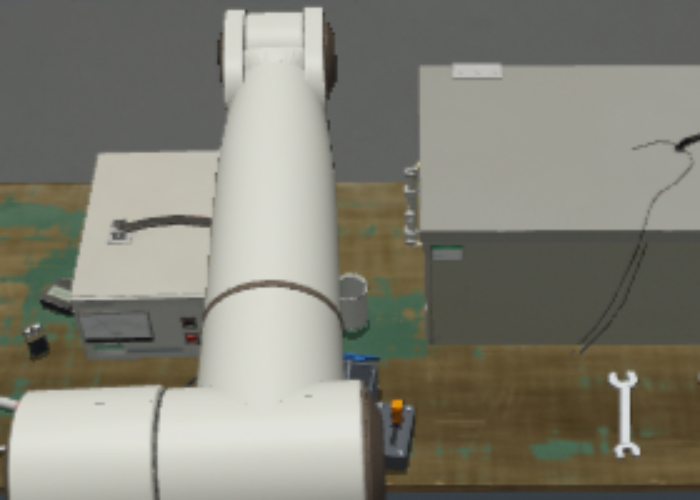

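The arm hides the cover in the side view, but the knob can be seen at the rear of its slot, at (397,410). Gap and grip force show the bar is still held, the arm is still, and the cover is at about 0.865 rad.

```bash
python3 -c "
from workcell import manip;print(manip.job_done())"
```

```text
the job is handed in; nothing more can be done
None
```

The tug showed the cover was caught, so I slid the knob fully to the rear, lifted the cover to about 50° (worked out from the gripper position, since the arm hid the cover in the last picture), and handed the job in at about 19 s still gripping the handle and holding still, with the tools untouched.

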